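Swing the parts tin home against its stop

ROBOT

A 7-joint arm with a two-finger parallel gripper is mounted at the origin on a cart in front of the work surface, level with it; the furniture and walls round the work are solid. World frame = base frame: x ahead of the robot, y to its left, z up, the work surface at z = 0. Lengths are in mm, angles in degrees, forces in N, time in s.
With the tool pointing down it reaches from about 350 to 775 mm from the base axis. Payload 3.1 kg.
Tool frame: the origin (TCP) lies midway between the tips of the shut fingers; the grasp point (between the pads) lies 19 mm behind it (ctrl.pinch_z is the distance from the TCP to the grasp point, in mm); z points along the fingers, y is the line along which they close (so a half turn about z gives the same grasp; the last joint's range is limited). The gripper opens to 85 mm and grips with 20 to 120 N. Pads are 22 mm wide; open, the fingers measure 114 mm over their backs; the gripper's body (76 mm by 85 mm) begins 54 mm behind the grasp point. The pads swing forward as they close: fully open they stand 13 mm farther back than shut.
Start: joints at [73.069, 17.813, 0.802, 86.603, -0.252, 75.585, -1.558], TCP at [138.129, -532.389, 231.304] pointing down, gripper open.
Joint ranges: [-154.91, 154.91], [-16.99, 109.72], [-72.82, 74.43], [7.12, 147.25], [-82.49, 262.49], [11.32, 116.49], [-174.64, 174.64]. Speed limits (degrees/s): [159.86, 159.86, 180, 180, 180, 180, 180].

INTERFACE

Orientations are given as [roll, pitch, yaw] about the fixed x, y, z axes, in that order (R = Rz(yaw) Ry(pitch) Rx(roll)).
In Python, from cell import monitor, imaging, ticket, ctrl gives the robot as it stands. The module is installed in compiled form; this text tells all that it offers.
- The arm moves only by the tool apply_moves, never from a script. Its argument "targets" is a list of rows, each an object with "jaw": the closure, from -1 (fully open) to 1 (shut); "xyz": the shift along the world's x, y, z in mm, a list of three; "turn": the turn, a rotation vector about the world's x, y, z in degrees, a list of three. A call has 1 to 8 rows; each row is the pose to reach, as a shift and turn from the pose commanded when the call began; what a row does not reach only later rows make up. A row lasts 1/12 s, in which the tool goes at most 41.7 mm and 7.16 degrees, less where a joint would pass 70% of its speed; a pose out of reach is approached as far as the arm can. A call with a gripper value outside its range is refused whole. The fingers move at their own pace and stop on an object; "newtons" is the grip in N (left out, the last holds). Time passes only in rows, so rows that repeat a pose let the fingers close. It gives the time, the measured TCP pose, the force, the opening and the grip force at its end, in the units of the state.
- monitor.state(): the state, without advancing time (a new reading comes with each control period).
- imaging.snapshot(name): name is "scene" or "side" or "wrist"; returns the picture (400x640x3 uint8, red, green, blue); there is no depth.
- imaging.camera_params(name): a dict with "fx", "fy", "cx", "cy" (pixels), "world_to_cam" (4x4, takes a point from world to camera coordinates). Camera axes: x right, y up, looking along -z (the intrinsics and any distortion apply to the point x, -y, -z); pixel columns grow to the right and rows downward; lengths in mm; the calibration is good to about 2 mm. A picture is of the moment at which its call begins: read the wrist's pose just before it. camera_params takes no time and is no camera call; for the wrist camera it gives the pose at the moment of the call.
- ticket.close_job(): hands the job in; it is judged then, once.
The state is a dict: "time_s": time; "q": joint angles; "dq": joint speeds; "joint_torque": joint torques, N m; "tool_pos": TCP position; "tcp_rot": TCP orientation; "wrist_force": force on the tool from outside, world axes, zero at the start; "wrist_torque": the same for the moment, N m; "gripper_width": finger opening in mm; "gripper_force": force on a finger pad.
Only numpy, scipy, OpenCV 4.12 (cv2) and the standard library are available. Lean on these libraries where they do the work, as an engineer would, in place of code of your own. Each camera call takes 0.05 s, during which the arm holds its last target. There are 200 camera calls.

TASK

The flat green metal tin is held at one corner by a brass eye on the small steel peg of the wooden stop bar, and it sticks out towards you to the left of the peg. Push its free outer corner round so that the tin turns a quarter turn about the held corner, anticlockwise seen from above, until its long side lies flat along the front of the wooden bar, and let go of it there.

Things in the scene. Friction and masses are not known exactly. Their poses are not given: they have to be found in the camera images.
- stop_bar: Wooden stop bar, fixed, 22 mm high. Origin on the bench on the axis of its steel peg (7 mm thick, 15 mm head, top at 16.5 mm). Its +x points across the bar away from the robot, +y left along it; yaw varies by about 17 degrees. The face for the tin is the plane x = -9 mm of this frame, y = -27 to -115 mm; a rear strip at x = 12 to 26 mm runs on behind the peg to y = 16 mm.
- parts_tin: Flat shut green tin, about 0.3 kg; a brass eye on one corner sits captive on the peg with 2 mm play. Origin on the bench at the eye's centre, z up. In its frame the tin fills x -75 to -10, y -108 to -10, z 0 to 20 mm; the free corner is (-75, -108). It slides on the bench. It starts turned 80 to 100 degrees clockwise from stop_bar's frame; when home their axes are parallel.
- tin_end (a point): Point on the tin, 10 mm above the bench, at the far end of the long side that shall lie against the bar: (-10, -108) mm in the tin's frame.

How it is judged:
By the outcome, as a careful person would: the job done as asked, in the order asked, and still so for the second after the job is handed in, with the robot touching nothing.
It also fails if it takes over 35 s, if anything falls off the work surface, if the arm or the gripper's body presses on something with over 40 N, if the wrist force passes 120 N, or if a joint passes its speed limit or range.

## Working session

There is one attempt and no reset: what is moved stays moved. The work goes in short steps, Python scripts to look and compute and a tool call to move; the robot and the scene stay as the last step left them, time stands still between calls to the robot, and variables do not carry over. Pictures are saved under pics/ and viewed, at most 10 in all, crops included, and the job is handed in when it is done.

Besides the shell and the picture viewer there is one more tool, called after "Request:" as name(argument=value, ...) on one line, values as JSON. apply_moves: Moves the arm, as the interface text tells. Its arguments: {"type":"object","properties":{"targets":{"type":"array"},"newtons":{"type":"number"}},"required":["targets"]}

```bash
mkdir -p pics; python3 - <<'E'
from cell import monitor, imaging
import cv2,numpy as np
a=imaging.snapshot("scene");b=imaging.snapshot("side")
cv2.imwrite("pics/scene.png",a[:,:,::-1]);cv2.imwrite("pics/side.png",b[:,:,::-1])
for n in("scene","side"):
    p=imaging.camera_params(n);print(p.keys(),p['fx'],p['cx'],p['cy']);M=np.array(p['world_to_cam']);print(-M[:3,:3].T@M[:3,3], -M[2,:3])
s=monitor.state();print(s['time_s'],s['tool_pos'],s['tcp_rot'],s['gripper_width'],s['wrist_force'])
E
```

```text
dict_keys(['fx', 'fy', 'cx', 'cy', 'world_to_cam']) 360.986999658303 320.6123435175307 197.3893722806901
[133.80107932 748.81907722 388.6104991 ] [ 0.49055737 -0.7829218  -0.38260543]
dict_keys(['fx', 'fy', 'cx', 'cy', 'world_to_cam']) 373.2307860256652 316.7263701413939 204.0309468948754
[ 157.78988306 -501.47350588  465.98329335] [ 0.4679664   0.73720234 -0.48738092]
0.1 [ 137.95766642 -531.72370994  230.30337502] [-1.79874290e+02  5.55754996e-03  1.45492479e+01] 85.88463087030176 [-0.21606587  0.82278372  0.66268519]
```

View pics/scene.png

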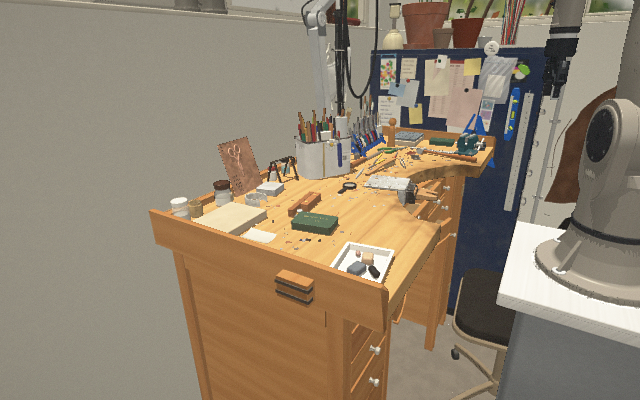

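View pics/side.png

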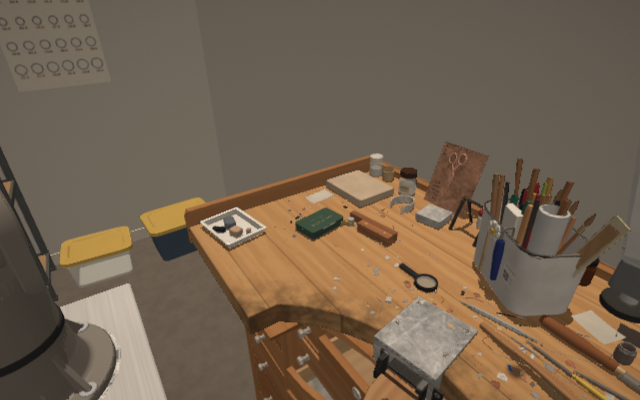

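Scene: the green tin is at about (315,222) and the bar at (305,203). Side: the tin is at (320,223) and the bar at (373,228). Next I'll enlarge both and find the tin's corners.

```bash
cat > h.py <<'E'
import numpy as np,cv2
from cell import imaging
def ray(n,uv,z,p=None):
    p=p or imaging.camera_params(n);M=np.array(p['world_to_cam']);R=M[:3,:3];c=-R.T@M[:3,3]
    d=R.T@np.array([(uv[0]-p['cx'])/p['fx'],-(uv[1]-p['cy'])/p['fy'],-1]);return (c+d*(z-c[2])/d[2])
def proj(n,X,p=None):
    p=p or imaging.camera_params(n);M=np.array(p['world_to_cam']);q=M[:3,:3]@np.array(X)+M[:3,3]
    return p['cx']+p['fx']*q[0]/-q[2],p['cy']+p['fy']*q[1]/q[2]
def mask(im):
    h=cv2.cvtColor(im,cv2.COLOR_RGB2HSV);return cv2.inRange(h,(50,60,15),(95,255,160))
E
python3 - <<'E'
from h import *
a=cv2.imread("pics/scene.png");b=cv2.imread("pics/side.png")
c1=cv2.resize(a[180:250,270:360],None,fx=8,fy=8,interpolation=cv2.INTER_CUBIC)[:,:720]
c2=cv2.resize(b[195:255,280:410],None,fx=6,fy=6,interpolation=cv2.INTER_CUBIC)
cv2.imwrite("pics/c1.png",c1);cv2.imwrite("pics/c2.png",c2)
for n,im,roi in(("scene",a,(180,270)),("side",b,(195,280))):
    m=mask(im[:,:,::-1].copy());m[:roi[0]]=0;m[260:]=0;m[:,:roi[1]]=0;m[:,360:]=0
    cs=max(cv2.findContours(m,0,2)[0],key=cv2.contourArea);h=cv2.convexHull(cs)
    e=cv2.approxPolyDP(h,2,True)[:,0];print(n,cv2.contourArea(cs))
    for q in e: print(q,ray(n,q,20)[:2].round(),ray(n,q,0)[:2].round())
E
```

```text
scene 0.0
[326 227] [506. 135.] [526. 102.]
side 4.5
[315 237] [505.  55.] [520.  80.]
[309 235] [498.  69.] [514.  95.]
[314 234] [509.  66.] [525.  92.]
```

View pics/c1.png

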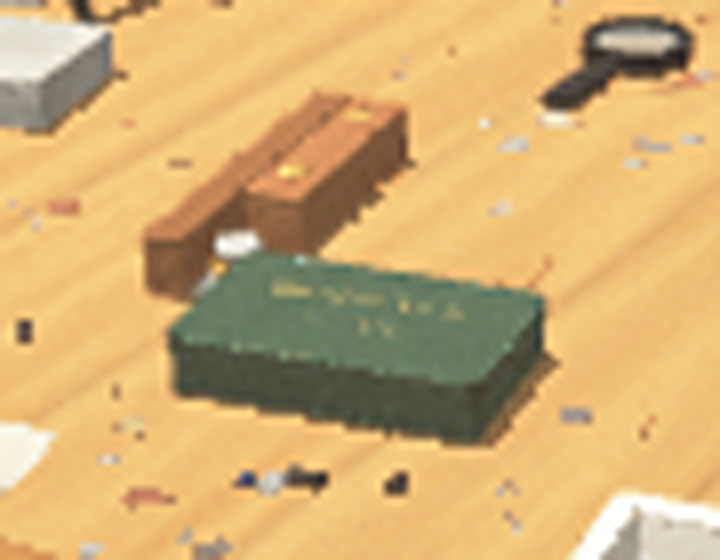

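View pics/c2.png

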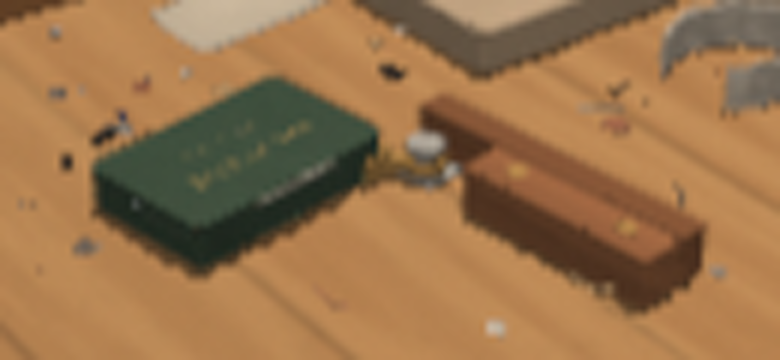

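```bash
python3 - <<'E'
from h import *
pts={"scene":dict(A=(172,332,20),B=(240,250,20),C=(545,300,20),D=(478,383,20),peg=(238,240,16),barBL=(305,203,22),barR=(407,108,22),barL2=(248,187,22),strip=(150,238,22)),
"side":dict(L=(95,170,20),back=(275,78,20),right=(378,130,20),front=(205,227,20),peg=(425,143,16),blockL=(488,150,22),blockF=(470,165,22),R1=(650,262,22),R2=(702,232,22),strip=(440,97,22))}
for n,d in pts.items():
    s,o=(8,(270,180)) if n=="scene" else (6,(280,195))
    for k,(u,v,z) in d.items():
        print(n,k,ray(n,((u+.5)/s+o[0]-.5,(v+.5)/s+o[1]-.5),z)[:2].round())
E
```

```text
scene A [591. 150.]
scene B [606.  93.]
scene C [508.  78.]
scene D [498. 133.]
scene peg [616.  80.]
scene barBL [606.  57.]
scene barR [620. -27.]
scene barL2 [629.  55.]
scene strip [633. 103.]
side L [499. 128.]
side back [593. 146.]
side right [603.  90.]
side front [512.  72.]
side peg [616.  77.]
side blockL [626.  52.]
side blockF [614.  47.]
side R1 [625. -38.]
side R2 [653. -35.]
side strip [636.  93.]
```

The peg is near (616,78). The tin's free corner is near (498,131) and its yaw is about −80°; the bar's yaw is about +8°. Before moving, I'll check the tray and cup for clearance.

```bash
python3 - <<'E'
from h import *
for k,uv in dict(trayR=(265,232),trayTop=(235,209),trayB=(233,246),trayL=(202,227),cupL=(482,265),cupBot=(515,310),anvilL=(375,340),anvilTop=(420,303),anvR=(475,337)).items(): print(k,ray("side",uv,0)[:2].round(),ray("side",uv,15)[:2].round(),ray("side",uv,60)[:2].round())
for k,uv in dict(trayTL=(361,242),trayTR=(396,249),trayBL=(331,271),trayBR=(386,283),cup=(300,175),cupR=(352,172),jaw=(365,183)).items(): print(k,ray("scene",uv,0)[:2].round(),ray("scene",uv,15)[:2].round())
E
```

```text
trayR [438. 162.] [429. 141.] [402.  77.]
trayTop [423. 302.] [414. 276.] [389. 198.]
trayB [357. 153.] [351. 132.] [331.  69.]
trayL [326. 267.] [321. 242.] [305. 168.]
cupL [ 735. -188.] [ 716. -198.] [ 661. -228.]
cupBot [ 677. -293.] [ 660. -300.] [ 610. -320.]
anvilL [ 443. -209.] [ 434. -219.] [ 407. -247.]
anvilTop [ 559. -193.] [ 546. -203.] [ 508. -232.]
anvR [ 574. -292.] [ 561. -298.] [ 521. -319.]
trayTL [424. 125.] [413. 149.]
trayTR [348. 115.] [340. 140.]
trayBL [425. 252.] [414. 272.]
trayBR [321. 236.] [314. 255.]
cup [ 794. -178.] [ 768. -142.]
cupR [ 657. -289.] [ 637. -249.]
jaw [ 573. -213.] [ 556. -176.]
```

Request:
apply_moves(targets=[{"jaw": 1, "xyz": [28, 30, 0], "turn": [0, 0, 7]}, {"jaw": 1, "xyz": [56, 60, 0], "turn": [0, 0, 14]}, {"jaw": 1, "xyz": [84, 90, 0], "turn": [0, 0, 21]}, {"jaw": 1, "xyz": [112, 122, 0], "turn": [0, 0, 28]}, {"jaw": 1, "xyz": [140, 154, 0], "turn": [0, 0, 35]}, {"jaw": 1, "xyz": [166, 188, 0], "turn": [0, 0, 42]}, {"jaw": 1, "xyz": [192, 222, 0], "turn": [0, 0, 49]}, {"jaw": 1, "xyz": [216, 258, 0], "turn": [0, 0, 56]}])

```text
time_s: 0.77
tool_pos: [351.8, -277.1, 231.0]
tcp_rot: [-180.0, 0.0, 70.9]
wrist_force: [1.3, -0.9, -0.0]
gripper_width: -0.5
gripper_force: 0.0
```

Request:
apply_moves(targets=[{"jaw": 1, "xyz": [12, 35, 0], "turn": [0, 0, 4]}, {"jaw": 1, "xyz": [24, 70, 0], "turn": [0, 0, 8]}, {"jaw": 1, "xyz": [36, 105, 0], "turn": [0, 0, 12]}, {"jaw": 1, "xyz": [48, 140, 0], "turn": [0, 0, 16]}, {"jaw": 1, "xyz": [60, 175, 0], "turn": [0, 0, 20]}, {"jaw": 1, "xyz": [72, 210, 0], "turn": [0, 0, 24]}, {"jaw": 1, "xyz": [84, 245, 0], "turn": [0, 0, 27]}, {"jaw": 1, "xyz": [96, 280, 0], "turn": [0, 0, 29]}])

```text
time_s: 1.43
tool_pos: [446.9, 2.6, 231.1]
tcp_rot: [-180.0, 0.0, 99.7]
wrist_force: [0.7, -0.4, -0.1]
gripper_width: 0.0
gripper_force: 0.0
```

Request:
apply_moves(targets=[{"jaw": 1, "xyz": [10, 30, 0], "turn": [0, 0, 0]}, {"jaw": 1, "xyz": [20, 60, -10], "turn": [0, 0, 0]}, {"jaw": 1, "xyz": [30, 90, -30], "turn": [0, 0, 0]}, {"jaw": 1, "xyz": [38, 120, -50], "turn": [0, 0, 0]}, {"jaw": 1, "xyz": [46, 150, -70], "turn": [0, 0, 0]}, {"jaw": 1, "xyz": [52, 174, -90], "turn": [0, 0, 0]}, {"jaw": 1, "xyz": [53, 184, -100], "turn": [0, 0, 0]}, {"jaw": 1, "xyz": [53, 184, -100], "turn": [0, 0, 0]}])

```text
time_s: 2.1
tool_pos: [497.1, 188.0, 128.3]
tcp_rot: [-179.6, -0.1, 99.9]
wrist_force: [0.0, 0.1, -0.2]
gripper_width: 0.1
gripper_force: 0.0
```

```bash
python3 - <<'E'
from h import *
from cell import monitor
s=monitor.state();print(s['tool_pos'],s['tcp_rot'],s['q'],s['gripper_width'])
p=imaging.camera_params("wrist")
a=imaging.snapshot("wrist");cv2.imwrite("pics/w1.png",a[:,:,::-1])
import pickle;pickle.dump(p,open("w1.pkl","wb"))
for X in([616,78,16],[498,131,20],[510,75,20],s['tool_pos']): print(proj("wrist",X,p))
E
```

```text
[497.11957025 187.96867846 128.26359651] [-1.79640339e+02 -1.18227595e-01  9.98831394e+01] [  7.47802435  25.714824   -40.15999571  96.83460149  17.81734852
  64.3839351  -27.88099644] 0.13159434918129204
(np.float64(437.96186175925186), np.float64(338.0815551075516))
(np.float64(313.567010813669), np.float64(263.46050886214493))
(np.float64(316.65158984959254), np.float64(325.2586538776965))
(np.float64(324.65325880641996), np.float64(258.14024514856857))
```

View pics/w1.png

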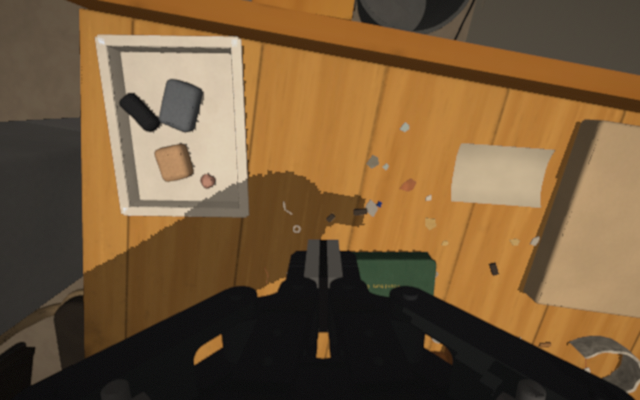

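The wrist view shows the tin's outer long side ending at corner A, about (433,258). The finger tips at (324,245) are clear of both the tin and the tray. Descending beside the free corner.

Request:
apply_moves(targets=[{"jaw": 1, "xyz": [3, -2, -30]}, {"jaw": 1, "xyz": [6, -4, -60]}, {"jaw": 1, "xyz": [6, -6, -85]}, {"jaw": 1, "xyz": [6, -6, -105]}, {"jaw": 1, "xyz": [6, -6, -115]}, {"jaw": 1, "xyz": [6, -6, -117]}, {"jaw": 1, "xyz": [6, -6, -117]}, {"jaw": 1, "xyz": [6, -6, -117]}])

```text
validation failed for argument at $.ta...
```

```bash
python3 - <<'E'
from h import *
from cell import monitor
s=monitor.state();print(s['time_s'],s['tool_pos'],s['tcp_rot'],s['q'],s['wrist_force'])
a=imaging.snapshot("scene");b=imaging.snapshot("side")
c=np.hstack([cv2.resize(x,None,fx=5,fy=5,interpolation=2)for x in(a[165:265,270:345],b[165:265,265:345])])
cv2.imwrite("pics/s2.png",c[:,:,::-1])
E
```

```text
2.15 [498.32908911 185.83439958 129.69763873] [-1.79760560e+02 -8.34329006e-03  9.97310909e+01] [  7.62227507  25.57192364 -40.092957    96.77067896  17.84310517
  64.47009541 -27.82216979] [-0.0488191  -0.54586997  1.04464938]
```

View pics/s2.png

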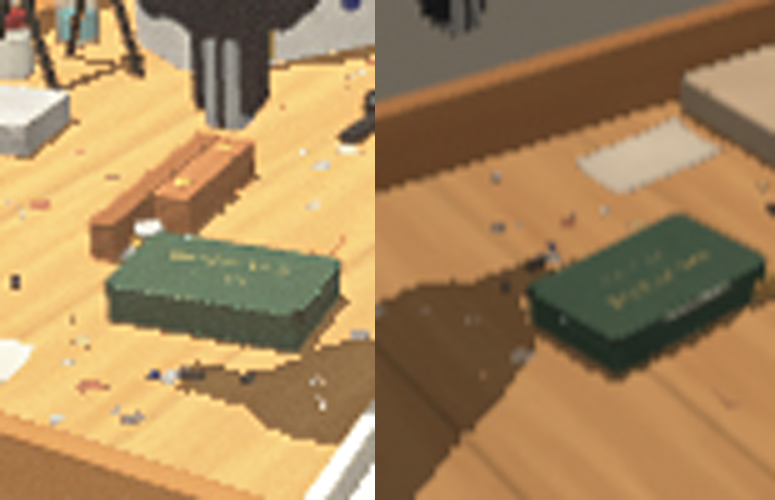

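The call was refused because the turn has to be given, so nothing moved. The pictures show the tin unmoved and the gripper still high. Repeating the call with turns.

Request:
apply_moves(targets=[{"jaw": 1, "xyz": [3, 0, -30], "turn": [0, 0, 0]}, {"jaw": 1, "xyz": [6, 0, -60], "turn": [0, 0, 0]}, {"jaw": 1, "xyz": [6, 0, -85], "turn": [0, 0, 0]}, {"jaw": 1, "xyz": [6, 0, -105], "turn": [0, 0, 0]}, {"jaw": 1, "xyz": [6, 0, -115], "turn": [0, 0, 0]}, {"jaw": 1, "xyz": [6, 0, -117], "turn": [0, 0, 0]}, {"jaw": 1, "xyz": [6, 0, -117], "turn": [0, 0, 0]}])

```text
time_s: 2.83
tool_pos: [506.8, 184.1, 15.0]
tcp_rot: [179.9, 0.0, 99.4]
wrist_force: [-0.3, 0.0, 0.5]
gripper_width: -0.2
gripper_force: 0.0
```

```bash
python3 - <<'E'
from h import *
from cell import monitor
s=monitor.state();print(s['time_s'],s['tool_pos'],s['tcp_rot'],np.round(s['q']),s['wrist_force'])
P=np.array([616,78.]);
for th in(-80,-74,-66,-59,-52,-45,-38,-31,-24,-17,-10,-3,4,8):
    t=np.radians(th);x=np.array([np.cos(t),np.sin(t)]);y=np.array([-x[1],x[0]])
    print(th,(P-86*x-92*y).round(),180+th)
E
```

```text
2.8333 [506.75231561 184.05495346  14.95274984] [1.79948885e+02 2.98606580e-02 9.94498006e+01] [  4.  34. -36. 102.  25.  51. -33.] [-0.32493242  0.01529326  0.4756433 ]
-80 [510. 147.] 100
-74 [504. 135.] 106
-66 [497. 119.] 114
-59 [493. 104.] 121
-52 [491.  89.] 128
-45 [490.  74.] 135
-38 [492.  58.] 142
-31 [495.  43.] 149
-24 [500.  29.] 156
-17 [507.  15.] 163
-10 [515.   2.] 170
-3 [525.  -9.] 177
4 [537. -20.] 184
8 [544. -25.] 188
```

Request:
apply_moves(targets=[{"jaw": 1, "xyz": [0, -10, -4], "turn": [0, 0, 0]}, {"jaw": 1, "xyz": [0, -20, -4], "turn": [0, 0, 0]}, {"jaw": 1, "xyz": [1, -28, -4], "turn": [0, 0, 0]}, {"jaw": 1, "xyz": [2, -34, -4], "turn": [0, 0, 0]}, {"jaw": 1, "xyz": [2, -39, -4], "turn": [0, 0, 1]}, {"jaw": 1, "xyz": [0, -45, -4], "turn": [0, 0, 4]}, {"jaw": 1, "xyz": [-2, -51, -4], "turn": [0, 0, 7]}, {"jaw": 1, "xyz": [-2, -51, -4], "turn": [0, 0, 7]}])

```text
time_s: 3.5
tool_pos: [503.3, 133.4, 10.5]
tcp_rot: [-180.0, -0.0, 106.6]
wrist_force: [-1.5, 0.1, 0.3]
gripper_width: -0.0
gripper_force: 0.3
```

```bash
python3 - <<'E'
from h import *
from cell import monitor
s=monitor.state();print(s['time_s'],s['tool_pos'],s['tcp_rot'],np.round(s['q']),s['wrist_force'])
a=imaging.snapshot("scene");b=imaging.snapshot("side")
c=np.hstack([cv2.resize(x,None,fx=5,fy=5,interpolation=2)for x in(a[165:265,270:345],b[165:265,275:360])])
cv2.imwrite("pics/s3.png",c[:,:,::-1])
E
```

```text
3.5 [503.31127278 133.43269813  10.45440153] [-1.79950607e+02 -3.17277870e-02  1.06583958e+02] [ 11.  33. -37. 105.  26.  50. -22.] [-1.473873    0.06066917  0.34601006]
```

View pics/s3.png

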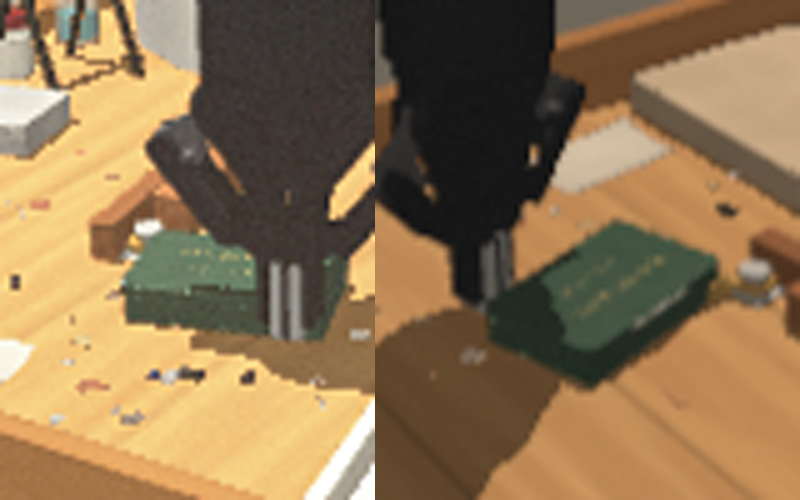

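The fingers are against the outer long side near the free corner and the tin has started to turn, with the eye still on the peg. Following the arc.

Request:
apply_moves(targets=[{"jaw": 1, "xyz": [-3, -8, 0], "turn": [0, 0, 4]}, {"jaw": 1, "xyz": [-6, -16, 0], "turn": [0, 0, 8]}, {"jaw": 1, "xyz": [-8, -24, 0], "turn": [0, 0, 11.5]}, {"jaw": 1, "xyz": [-10, -31, 0], "turn": [0, 0, 15]}, {"jaw": 1, "xyz": [-11, -38, 0], "turn": [0, 0, 18.5]}, {"jaw": 1, "xyz": [-12, -46, 0], "turn": [0, 0, 22]}, {"jaw": 1, "xyz": [-12, -53, 0], "turn": [0, 0, 25.5]}, {"jaw": 1, "xyz": [-12, -61, 0], "turn": [0, 0, 29]}])

```text
time_s: 4.27
tool_pos: [492.0, 73.9, 10.6]
tcp_rot: [179.9, -0.0, 135.7]
wrist_force: [-2.1, 0.7, 1.0]
gripper_width: -0.1
gripper_force: 0.9
```

Request:
apply_moves(targets=[{"jaw": 1, "xyz": [1, -8, 0], "turn": [0, 0, 3.5]}, {"jaw": 1, "xyz": [2, -16, 0], "turn": [0, 0, 7]}, {"jaw": 1, "xyz": [3, -23, 0], "turn": [0, 0, 10.5]}, {"jaw": 1, "xyz": [5, -31, 0], "turn": [0, 0, 14]}, {"jaw": 1, "xyz": [7, -38, 0], "turn": [0, 0, 17.5]}, {"jaw": 1, "xyz": [10, -45, 0], "turn": [0, 0, 21]}, {"jaw": 1, "xyz": [13, -52, 0], "turn": [0, 0, 24.5]}, {"jaw": 1, "xyz": [17, -59, 0], "turn": [0, 0, 28]}])

```text
time_s: 4.93
tool_pos: [509.1, 13.9, 10.3]
tcp_rot: [180.0, -0.0, 163.7]
wrist_force: [-2.2, 1.3, 0.2]
gripper_width: 0.2
gripper_force: 0.5
```

```bash
python3 - <<'E'
from h import *
from cell import monitor
s=monitor.state();print(s['time_s'],s['tool_pos'],s['tcp_rot'],np.round(s['q']),s['wrist_force'])
a=imaging.snapshot("scene");b=imaging.snapshot("side")
c=np.hstack([cv2.resize(x,None,fx=5,fy=5,interpolation=2)for x in(a[165:265,270:345],b[165:265,300:385])])
cv2.imwrite("pics/s4.png",c[:,:,::-1])
E
```

```text
4.9333 [509.08175959  13.93829251  10.33414222] [ 1.79999500e+02 -1.09367466e-02  1.63691080e+02] [ 34.  37. -51. 107.  36.  53.  40.] [-2.23136989  1.28224647  0.21155346]
```

View pics/s4.png

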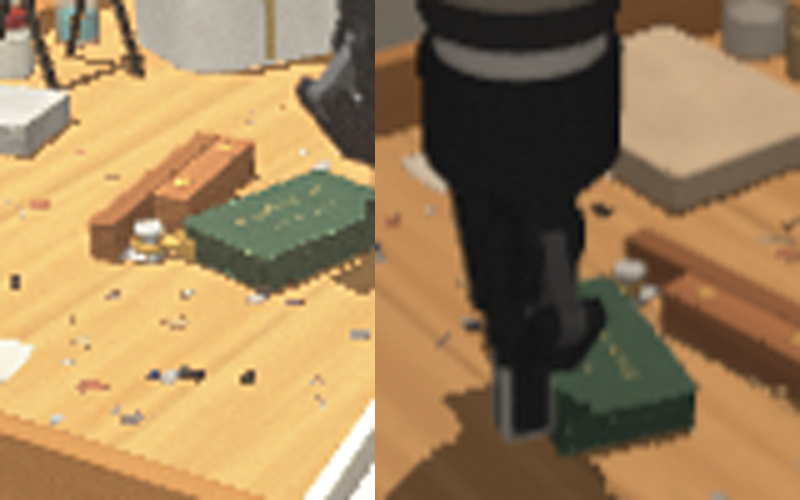

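The tin has turned through roughly three quarters of the way, the eye is still on the peg, and the fingers sit near the free corner. Continuing more slowly.

Request:
apply_moves(targets=[{"jaw": 1, "xyz": [3, -5, 0], "turn": [0, 0, 3]}, {"jaw": 1, "xyz": [6, -10, 0], "turn": [0, 0, 6]}, {"jaw": 1, "xyz": [9, -14, 0], "turn": [0, 0, 8]}, {"jaw": 1, "xyz": [12, -18, 0], "turn": [0, 0, 11]}, {"jaw": 1, "xyz": [15, -22, 0], "turn": [0, 0, 13]}, {"jaw": 1, "xyz": [18, -25, 0], "turn": [0, 0, 15]}, {"jaw": 1, "xyz": [21, -28, 0], "turn": [0, 0, 17]}, {"jaw": 1, "xyz": [23, -30, 0], "turn": [0, 0, 18]}])

```text
time_s: 5.7
tool_pos: [532.0, -15.8, 10.2]
tcp_rot: [180.0, -0.0, -178.5]
wrist_force: [-1.0, 1.5, 0.4]
gripper_width: -0.3
gripper_force: 0.3
```

```bash
python3 - <<'E'
from cell import monitor
import numpy as np
s=monitor.state();print(np.round(s['q']),s['wrist_force'])
E
```

```text
[ 38.  41. -54. 103.  40.  57.  59.] [-0.95030393  1.53506516  0.35570639]
```

Request:
apply_moves(targets=[{"jaw": 1, "xyz": [2, -2, 0], "turn": [0, 0, 2]}, {"jaw": 1, "xyz": [4, -3, 0], "turn": [0, 0, 4]}, {"jaw": 1, "xyz": [6, -4, 0], "turn": [0, 0, 5]}, {"jaw": 1, "xyz": [8, -5, 0], "turn": [0, 0, 6]}, {"jaw": 1, "xyz": [9, -6, 0], "turn": [0, 0, 6.5]}, {"jaw": 1, "xyz": [10, -6, 0], "turn": [0, 0, 6.5]}])

```text
time_s: 6.2
tool_pos: [542.1, -22.3, 10.2]
tcp_rot: [-180.0, -0.0, -172.0]
wrist_force: [-1.3, -1.4, 0.4]
gripper_width: -0.1
gripper_force: 0.8
```

Request:
apply_moves(targets=[{"jaw": 1, "xyz": [1, 0, 0], "turn": [0, 0, 0]}, {"jaw": 1, "xyz": [2, 0, 0], "turn": [0, 0, 0]}, {"jaw": 1, "xyz": [3, 0, 0], "turn": [0, 0, 0]}])

```text
time_s: 6.45
tool_pos: [544.0, -23.1, 10.1]
tcp_rot: [-179.9, -0.2, -172.0]
wrist_force: [-3.8, -2.5, 2.4]
gripper_width: 0.1
gripper_force: 2.1
```

```bash
python3 - <<'E'
from h import *
from cell import monitor
s=monitor.state();print(s['tool_pos'],np.round(s['q']),s['wrist_force'])
a=imaging.snapshot("scene");b=imaging.snapshot("side")
c=np.hstack([cv2.resize(x,None,fx=5,fy=5,interpolation=2)for x in(a[165:265,280:355],b[165:265,320:405])])
cv2.imwrite("pics/s5.png",c[:,:,::-1])
E
```

```text
[544.00767686 -23.08373032  10.05985892] [ 38.  43. -55. 101.  41.  59.  65.] [-3.7706655  -2.50245724  2.42953721]
```

View pics/s5.png

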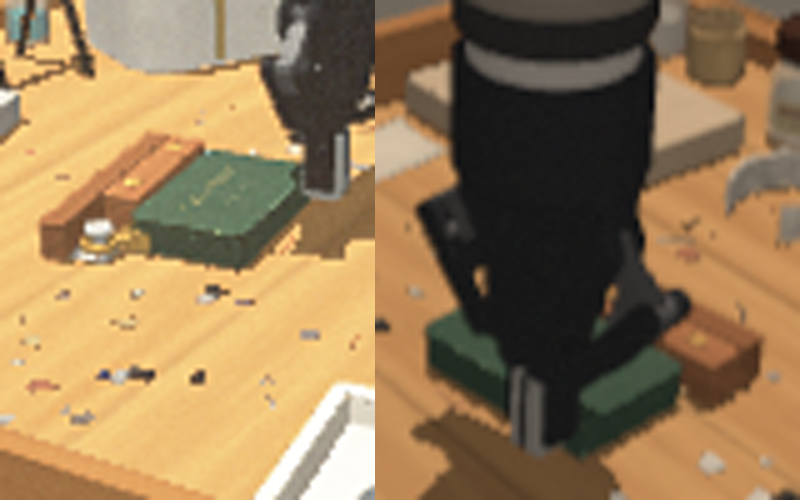

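The tin lies nearly along the bar and contact force is starting to rise. I'll press a little further to seat it.

Request:
apply_moves(targets=[{"jaw": 1, "xyz": [1, 0, 0], "turn": [0, 0, 0]}, {"jaw": 1, "xyz": [2, 0, 0], "turn": [0, 0, 0]}, {"jaw": 1, "xyz": [2, 0, 0], "turn": [0, 0, 0]}])

```text
time_s: 6.8
tool_pos: [547.9, -21.5, 10.4]
tcp_rot: [179.9, 0.1, -171.9]
wrist_force: [-1.2, -2.5, -1.4]
gripper_width: -0.5
gripper_force: 0.7
```

Request:
apply_moves(targets=[{"jaw": 1, "xyz": [1, 0, 0], "turn": [0, 0, 0]}, {"jaw": 1, "xyz": [2, 0, 0], "turn": [0, 0, 0]}, {"jaw": 1, "xyz": [3, 0, 0], "turn": [0, 0, 0]}, {"jaw": 1, "xyz": [3, 0, 0], "turn": [0, 0, 0]}])

```text
time_s: 7.13
tool_pos: [549.1, -21.8, 10.3]
tcp_rot: [180.0, -0.1, -171.9]
wrist_force: [-5.5, -1.1, 2.5]
gripper_width: -0.2
gripper_force: 2.4
```

Request:
apply_moves(targets=[{"jaw": 1, "xyz": [1, 0, 0], "turn": [0, 0, 0]}, {"jaw": 1, "xyz": [2, 0, 0], "turn": [0, 0, 0]}, {"jaw": 1, "xyz": [2, 0, 0], "turn": [0, 0, 0]}, {"jaw": 1, "xyz": [2, 0, 0], "turn": [0, 0, 0]}])

```text
time_s: 7.47
tool_pos: [549.2, -21.8, 10.1]
tcp_rot: [-180.0, -0.3, -171.9]
wrist_force: [-8.4, -1.0, 5.9]
gripper_width: -0.2
gripper_force: 4.3
```

The far end is seated: the tool stopped at 549 and force is rising. Backing off to press once at mid-length, so the whole side beds on the bar.

Request:
apply_moves(targets=[{"jaw": 1, "xyz": [-6, -1, 0], "turn": [0, 0, 0]}, {"jaw": 1, "xyz": [-13, 4, 0], "turn": [0, 0, 0]}, {"jaw": 1, "xyz": [-16, 16, 0], "turn": [0, 0, 0]}, {"jaw": 1, "xyz": [-16, 28, 0], "turn": [0, 0, 0]}, {"jaw": 1, "xyz": [-12, 28, 0], "turn": [0, 0, 0]}, {"jaw": 1, "xyz": [-8, 28, 0], "turn": [0, 0, 0]}, {"jaw": 1, "xyz": [-6, 28, 0], "turn": [0, 0, 0]}, {"jaw": 1, "xyz": [-4, 28, 0], "turn": [0, 0, 0]}])

```text
time_s: 8.13
tool_pos: [544.5, 7.0, 9.6]
tcp_rot: [179.9, -0.5, -171.9]
wrist_force: [-10.3, 0.8, 5.7]
gripper_width: 0.1
gripper_force: 5.2
```

Request:
apply_moves(targets=[{"jaw": 1, "xyz": [-4, -0.5, 0], "turn": [0, 0, 0]}, {"jaw": 1, "xyz": [-14, -2, 0], "turn": [0, 0, 0]}, {"jaw": 1, "xyz": [-30, -4, 5], "turn": [0, 0, 0]}, {"jaw": 1, "xyz": [-50, -7, 30], "turn": [0, 0, 0]}, {"jaw": 1, "xyz": [-65, -9, 65], "turn": [0, 0, 0]}, {"jaw": 1, "xyz": [-80, -11, 100], "turn": [0, 0, 0]}, {"jaw": 1, "xyz": [-90, -12, 140], "turn": [0, 0, 0]}, {"jaw": 1, "xyz": [-90, -12, 175], "turn": [0, 0, 0]}])

```text
time_s: 8.8
tool_pos: [456.9, -6.5, 187.0]
tcp_rot: [-179.9, -0.0, -171.9]
wrist_force: [1.2, -1.4, -1.0]
gripper_width: 0.1
gripper_force: 0.0
```

```bash
python3 - <<'E'
from h import *
from cell import monitor
s=monitor.state();print(s['time_s'],s['tool_pos'],s['wrist_force'])
a=imaging.snapshot("scene");b=imaging.snapshot("side")
c=np.hstack([cv2.resize(x,None,fx=5,fy=5,interpolation=2)for x in(a[165:265,270:345],b[185:285,320:405])])
cv2.imwrite("pics/s6.png",c[:,:,::-1])
E
```

```text
8.8 [456.91375913  -6.51865695 186.9734884 ] [ 1.18450087 -1.38620059 -0.95635263]
```

View pics/s6.png

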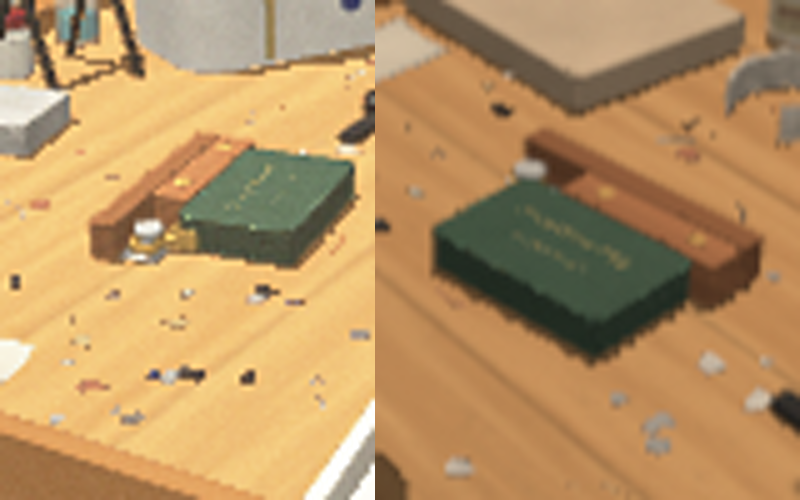

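The tin's long side lies flush along the bar, with no visible gap from (180,215) to (250,150) in the scene half of the picture. The eye is on the peg and the gripper is well clear. Handing the job in.

```bash
python3 -c "
from cell import ticket
print(ticket.close_job())"
```

```text
the job is handed in; nothing more can be done
None
```

The tin is turned about its peg and lies flat along the front of the stop bar, released, with the gripper clear; I handed the job in at about 9 s.

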